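# Park the hand roller behind a chock on the sloping drying board

### The arm

A 6-joint arm with a two-finger parallel gripper is mounted at the origin on a cart in front of the work surface, level with it; the furniture and walls round the work are solid. World frame = base frame: x ahead of the robot, y to its left, z up, the work surface at z = 0. Lengths are in m, angles in rad, forces in N, time in s.
With the tool pointing down it reaches from about 0.275 to 0.825 m from the base axis. Payload 4.9 kg.
Tool frame: the origin (TCP) lies midway between the tips of the shut fingers; the grasp point (between the pads) lies 19 mm behind it (grip_point_offset is the distance from the TCP to the grasp point, in m); z points along the fingers, x is the direction in which the jaws open and shut, and the axes are right-handed (so a half turn about z gives the same grasp; the last joint's range is limited). The gripper opens to 85 mm and grips with 20 to 120 N. Pads are 22 mm wide; open, the fingers measure 114 mm over their backs; the gripper's body (76 mm by 85 mm) begins 54 mm behind the grasp point. The pads swing forward as they close: fully open they stand 13 mm farther back than shut.
Start: joints at [-1.378, 0.326, -0.193, 1.052, 0, 1.437], TCP at [0.177, -0.521, 0.231] pointing down, gripper open.
Joint ranges: [-2.65, 2.65], [-0.97, 1.79], [-1.3, 1.35], [-1.93, 2.1], [-1.47, 1.37], [-3.14, 3.14]. Speed limits (rad/s): [2.57, 2.57, 3.14, 3.14, 3.14, 3.14].

### API

Orientations are given as a rotation vector (axis times angle).
In Python, from cell import * gives the robot as it stands. Calls block until the motion is done:
- movep(position, orientation): joint-space move of the TCP to a pose.
- move_l(position, velocity=0.15, rot=None, until_force=None): straight line of the TCP; rot=None keeps the orientation; velocity is the mean speed in m/s. With until_force (N) it stops when the force on the tool has changed by that much, and returns True; else False.
- set_joints(angles): joint-space move.
- let_go() and grab(newtons=None): open the fingers fully, or close them until they stop; newtons is the grip in N (None keeps the last).
- sleep(seconds).
- ik(position, orientation): joint angles nearest the present ones, or None.
- get_state(): the state.
- grab_frame(name): name is "side" or "top" or "wrist"; returns a dict with "img" (384x512x3 uint8, red, green, blue), "fx", "fy", "cx", "cy" (pixels), "k1" (the pictures are not rectified: a ray, as slopes to the right and down, at radius r is drawn at 1 + k1 r^2 times it, then the intrinsics apply), "cam_to_world" (4x4, takes a point from camera to world coordinates); the wrist camera has in their place "T_tool_cam" (4x4, takes a point from camera to tool coordinates, whose origin is the TCP and whose axes are the tool frame's). Camera axes: x right, y down, z forward; pixel columns grow to the right and rows downward; lengths in m; the calibration is good to about 2 mm. A picture is of the moment at which its call begins: read the wrist's pose just before it. There is no depth.
A pose or a line that the arm cannot do raises MotionError and nothing moves.
- sign_off(): hands the job in, once; it reports no verdict.
Trained networks look in the newest picture that a camera, given by its name, has taken for a name from the list of things; names that differ only in an ending like _2 or _b are one class to them, and where a whole thing is asked for, a point or a joint stands for the part that bears it (a point fixed in the world has none). Each returns a list of dicts, best first, with "score" (0 to 1); they miss things now and then, are a little off and sometimes report something else, mostly with a low value. They report only what shows in the picture. A call takes as long as a camera call.
- spot_in(camera, name): "centre" ([column, row] in pixels, amid what is visible of it).
- silhouettes(camera, name): "mask" (384x512 bool, what is visible of it) and "centre" ([column, row] in pixels, amid what is visible of it).
- tip_of(camera, name): "centre" ([column, row] in pixels: a listed point, or the origin of a listed thing).
The state is a dict: "clock": time; "q": joint angles; "joint_velocities": joint speeds; "tau": joint torques, N m; "position": TCP position; "eef_rot": TCP orientation; "contact_force": force on the tool from outside, world axes, zero at the start; "wrist_torque": the same for the moment, N m; "finger_gap": opening from 0.0 (shut) to 1.0 (fully open).
Only numpy, scipy, OpenCV 4.12 (cv2) and the standard library are available. Lean on these libraries where they do the work, as an engineer would, in place of code of your own. Each camera call takes 0.05 s, during which the arm holds its last target.

### The job

Park the plain wooden hand roller on the sloping drying board so that it cannot roll away: first set the fork-shaped wooden chock on the board, prongs pointing straight uphill, in the middle of the board's width and far enough down for the roller to fit above it, and hold it until it sits flat. Then lay the roller across the slope against both prongs, centred on the chock, and let go of it only once it rests on the board and against the prongs, so that it does not roll or drop. Leave the other things on the counter where they are.

Things in the scene. Friction and masses are not known exactly. Their poses are not given: they have to be found in the camera images.
- board: Upper board of the drying stand, plain plywood, fixed: 190 mm along the slope (its x), 180 across (its y), 12 thick, sloping 22 degrees. Origin at the centre of its upper face, about 52 mm above the counter; x points uphill, away from the counter's front edge, z is the face's normal. Low edge 16 mm, high edge 87 mm above the counter. Place and yaw differ from start to start.
- chock: Loose wooden fork, about 160 g, flat on the counter beside the stand. Origin: underside, below the grip bar's middle; x along the prongs, z up. Bar 22 mm thick (x -11 to 11), 110 long (y), 40 high: grip it across its thickness in the middle. Two prongs reach to x = 60 mm, 30 wide (y 25 to 55 mm either side), 20 high, noses rounded to 10 mm radius; a finger fits the 50 mm gap. Friction holds it on the slope.
- chock_seat (a point): Point fixed to the chock, 80 mm ahead of its origin along x and 22 mm above its underside: where the centre of the roller lies when it rests against both noses on the same surface as the chock.
- roller: Loose plain solid wooden cylinder, 44 mm in diameter, 130 mm long, about 160 g, lying on the counter on the other side of the stand from the chock. Origin at its centre (22 mm above what it lies on); its y axis runs along the cylinder; x and z turn as it rolls. It rolls freely on the slope.
- slip_pot: Bystander, loose: squat pale pot, 67 mm across, 34 high. Origin at the centre of its underside. Leave it where it is.
- water_pot: Bystander, loose: speckled glazed pot, 68 mm across, 63 high. Origin at the centre of its underside. Leave it where it is.
- masking_tape: Bystander, loose: roll of paper tape lying flat, 96 mm across, 25 high. Origin at the centre of its underside. Leave it where it is.
- clay_lump: Bystander, loose: pale lump 36 x 52 x 20 mm. Origin at the centre of its underside. Leave it where it is.
- slate_rib: Bystander, loose: flat dark oval rib 58 x 92 x 7 mm. Origin at the centre of its underside. Leave it where it is.
- loop_tool_a: Bystander, loose: wooden loop tool lying flat, 177 mm long, 10 high. Origin at the centre of its underside. Leave it where it is.

How it is judged:
By the outcome, as a careful person would: the job done as asked, in the order asked, and still so for the second after the job is handed in, with the robot touching nothing.
It also fails if it takes over 59 s, if anything falls off the work surface, if the arm or the gripper's body presses on something with over 40 N, if the wrist force passes 120 N, or if a joint passes its speed limit or range.

## Working session

There is one attempt and no reset: what is moved stays moved. The work goes in short steps, each a Python script; the robot and the scene stay as the last script left them, time stands still between calls to the robot, and variables do not carry over. Pictures are saved under pics/ and viewed, and the job is handed in when it is done.

```bash
ls; mkdir -p pics
python3 - <<'E'
from cell import *
import cv2,numpy as np
s=get_state();print(s['clock'],s['position'],s['eef_rot'],s['finger_gap'])
for c in ['side','top','wrist']:
    f=grab_frame(c);cv2.imwrite(f'pics/{c}0.png',f['img'][:,:,::-1])
    print(c,{k:(np.round(v,4).tolist() if hasattr(v,'tolist') else v) for k,v in f.items() if k!='img'})
for c in ['side','top']:
    for n in ['board','chock','chock_seat','roller','slip_pot','water_pot','masking_tape','clay_lump','slate_rib','loop_tool_a']:
        try: print(c,n,'tip',[(np.round(d['centre'],1).tolist(),round(d['score'],2)) for d in tip_of(c,n)][:2],'spot',[(np.round(d['centre'],1).tolist(),round(d['score'],2)) for d in spot_in(c,n)][:2])
        except Exception as e: print(c,n,e)
print(get_state()['clock'])
E
```

```text
pics
0.0 [ 0.17644752 -0.52031202  0.23052039] [-2.55227679e+00  1.82979671e+00  1.95265793e-03] 0.9991921404326962
side {'fx': 399.3645146531285, 'fy': 399.3645146531285, 'cx': 249.5925425522127, 'cy': 198.64326371311518, 'k1': -0.1007713639697985, 'cam_to_world': [[0.9471, -0.1088, 0.302, 0.1627], [-0.32, -0.3939, 0.8616, -1.1777], [0.0252, -0.9127, -0.4079, 0.5416], [0.0, 0.0, 0.0, 1.0]]}
top {'fx': 489.8014262334539, 'fy': 489.8014262334539, 'cx': 260.06319147274945, 'cy': 191.28361643269307, 'k1': -0.18166172715805254, 'cam_to_world': [[0.0007, -0.9911, 0.1333, 0.315], [-1.0, -0.0015, -0.0058, -0.2205], [0.0059, -0.1333, -0.9911, 1.4844], [0.0, 0.0, 0.0, 1.0]]}
wrist {'fx': 286.9492170230726, 'fy': 286.9492170230726, 'cx': 260.62653187730064, 'cy': 191.04151506367452, 'k1': -0.0005699904161610959, 'T_tool_cam': [[1.0, -0.0001, -0.0022, 0.0009], [0.0008, 0.9479, 0.3186, -0.0812], [0.0021, -0.3186, 0.9479, -0.1435], [0.0, 0.0, 0.0, 1.0]]}
side board tip [([275.8, 201.0], 0.63), ([246.1, 186.5], 0.26)] spot [([270.2, 207.2], 0.71)]
side chock tip [([249.5, 185.5], 0.93)] spot [([25
[... 811 characters left out ...]
 tip [([160.4, 163.9], 0.72)] spot [([162.7, 163.1], 0.59)]
top chock_seat tip [([180.8, 150.2], 0.69)] spot [([159.9, 162.8], 0.84)]
top roller tip [([303.6, 210.8], 0.93)] spot [([306.2, 212.1], 0.62)]
top slip_pot tip [([321.4, 195.0], 0.75)] spot [([323.3, 194.3], 0.66), ([250.0, 171.3], 0.19)]
top water_pot tip [([298.7, 163.7], 0.58)] spot [([297.8, 158.2], 0.77)]
top masking_tape tip [([363.6, 216.6], 0.75), ([246.8, 172.9], 0.55)] spot [([377.1, 221.0], 0.55)]
top clay_lump tip [([219.0, 213.3], 0.51)] spot [([222.1, 215.7], 0.75), ([251.4, 172.8], 0.48)]
top slate_rib tip [([259.0, 234.8], 0.76)] spot [([258.8, 234.2], 0.97)]
top loop_tool_a tip [([332.4, 255.6], 0.58)] spot []
2.15
```

View pics/side0.png

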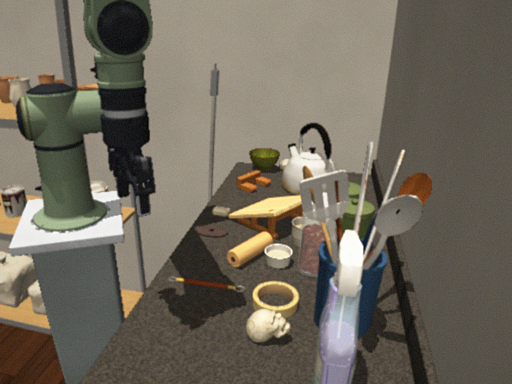

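View pics/top0.png

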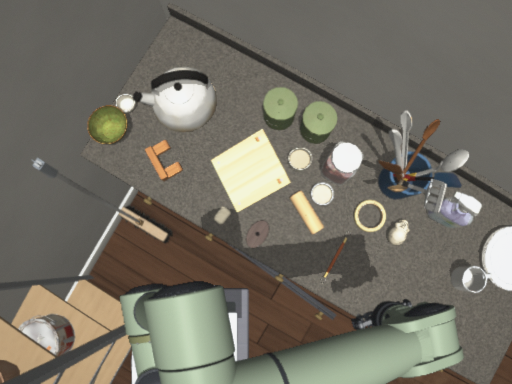

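View pics/wrist0.png

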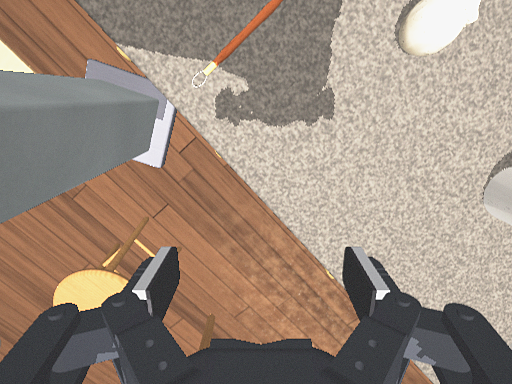

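The top view shows the board at (249,172), the chock at (162,162), the roller at (307,212) and the slip pot close to the roller at (322,194). Next I'll write helpers and fit poses to the silhouettes.

```bash
cat > h.py <<'E'
import numpy as np,cv2,pickle
from scipy.spatial.transform import Rotation as R
from scipy.optimize import minimize
def T(f,st=None):
    if 'cam_to_world' in f: return np.array(f['cam_to_world'])
    M=np.eye(4);M[:3,:3]=R.from_rotvec(st['eef_rot']).as_matrix();M[:3,3]=st['position'];return M@f['T_tool_cam']
def proj(f,M,P):
    P=np.atleast_2d(P);p=(P-M[:3,3])@M[:3,:3];s=p[:,:2]/p[:,2:];r2=(s**2).sum(1,keepdims=True)
    s=s*(1+f['k1']*r2);return s*[f['fx'],f['fy']]+[f['cx'],f['cy']]
def ray(f,M,uv,z):
    d=(np.array(uv)-[f['cx'],f['cy']])/[f['fx'],f['fy']];s=d.copy()
    for _ in range(20): s=d/(1+f['k1']*(s@s))
    v=M[:3,:3]@np.array([s[0],s[1],1]);return M[:3,3]+v*(z-M[2,3])/v[2]
def Rz(a): return R.from_euler('z',a).as_matrix()
S22=R.from_euler('y',-22,degrees=True).as_matrix()
def box(x0,x1,y0,y1,z0,z1): return np.array([[x,y,z] for x in(x0,x1) for y in(y0,y1) for z in(z0,z1)],float)
def parts(name,p):
    x,y,a=p
    if name=='board':
        return [box(-.095,.095,-.09,.09,-.012,0)@(Rz(a)@S22).T+[x,y,.052]]
    if name=='chock':
        L=[box(-.011,.011,-.055,.055,0,.04)]
        for s in(-1,1):
            pr=box(.0,.05,min(s*.025,s*.055),max(s*.025,s*.055),0,.02)
            th=np.linspace(-np.pi/2,np.pi/2,9)
            n=np.array([[.05+.01*np.cos(t),yy*s,.01+.01*np.sin(t)] for t in th for yy in(.025,.055)])
            L.append(np.vstack([pr,n]))
        return [l@Rz(a).T+[x,y,0] for l in L]
    if name=='roller':
        th=np.linspace(0,2*np.pi,32)
        return [np.array([[.022*np.cos(t),yy,.022+.022*np.sin(t)] for t in th for yy in(-.065,.065)])@Rz(a).T+[x,y,0]]
def render(f,M,ps,sc=4):
    m=np.zeros((384*sc,512*sc),np.uint8)
    for P in ps:
        uv=proj(f,M,P);h=cv2.convexHull(((uv+.5)*sc-.5).astype(np.float32)).astype(np.int32);cv2.fillConvexPoly(m,h,255)
    return cv2.resize(m,(512,384),interpolation=cv2.INTER_AREA)/255.
def fit(name,obs,p0,tf=None):
    """obs: list of (frame,M,mask)"""
    def c(p):
        e=0
        for f,M,m in obs:
            r=render(f,M,parts(name,p));e+=np.abs(r-m).sum()/m.sum()
        return e
    s=np.array([.015,.015,.15]);best=None
    for k in range(3):
        sim=np.vstack([p0]+[np.array(p0)+s*d for d in np.eye(3)])
        o=minimize(c,p0,method='Nelder-Mead',options=dict(initial_simplex=sim,xatol=1e-4,fatol=1e-4))
        p0=o.x;s=-s/2
    return o.x,o.fun/len(obs)
E
python3 - <<'E'
from cell import *
from h import *
D={}
for c in ['top','side']:
    f=grab_frame(c);D[c]=f
    for n in ['board','chock','roller']:
        D[c,n]=silhouettes(c,n)
pickle.dump(D,open('d0.pkl','wb'))
P0={'board':(.45,-.19,np.deg2rad(-53)),'chock':(.5,0,np.deg2rad(-53)),'roller':(.35,-.3,np.deg2rad(30))}
for n in P0:
    obs=[]
    for c in ['top','side']:
        f=D[c]
        for d in D[c,n][:2]: print(c,n,round(d['score'],2),np.round(d['centre']),d['mask'].sum())
        if D[c,n]: obs.append((f,T(f),D[c,n][0]['mask'].astype(float)))
    d=D['top',n][0];w=ray(D['top'],T(D['top']),d['centre'],.05 if n=='board' else .015)
    P0[n]=(w[0],w[1],P0[n][2]);print(n,'init',np.round(w,4))
    for o in [obs[:1],obs[1:],obs]:
        if o:
            p,e=fit(n,o,P0[n]);print('  ',np.round(p[:2],4),np.rad2deg(p[2]).round(2),round(e,3))
print(get_state()['clock'])
E
```

```text
top board 0.97 [251. 174.] 3709
side board 0.82 [268. 207.] 904
board init [ 0.5606 -0.2028  0.05  ]
   [ 0.5689 -0.1976] -62.7 0.024
   [ 0.57   -0.1972] -64.97 0.171
   [ 0.5687 -0.1969] -64.4 0.104
top chock 0.94 [163. 163.] 596
top chock 0.17 [219. 215.] 180
side chock 0.73 [250. 183.] 431
chock init [0.5989 0.0678 0.015 ]
   [0.5977 0.088 ] -60.48 0.137
   [0.6002 0.084 ] -55.0 0.157
   [0.5979 0.0879] -59.21 0.174
top roller 0.81 [306. 213.] 621
side roller 0.83 [251. 250.] 830
roller init [ 0.4456 -0.368   0.015 ]
   [ 0.4471 -0.3687] 120.1 0.093
   [ 0.4524 -0.3681] 123.01 0.053
   [ 0.4494 -0.3685] 121.21 0.101
2.55
```

Run:
```python
import cv2
a=cv2.imread('pics/top0.png')[110:260,120:400];cv2.imwrite('pics/topz.png',cv2.resize(a,None,fx=2.8,fy=2.8,interpolation=cv2.INTER_CUBIC))
a=cv2.imread('pics/side0.png')[150:320,170:370];cv2.imwrite('pics/sidez.png',cv2.resize(a,None,fx=3.5,fy=3.5,interpolation=cv2.INTER_CUBIC))
```

```text
(no output)
```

View pics/topz.png

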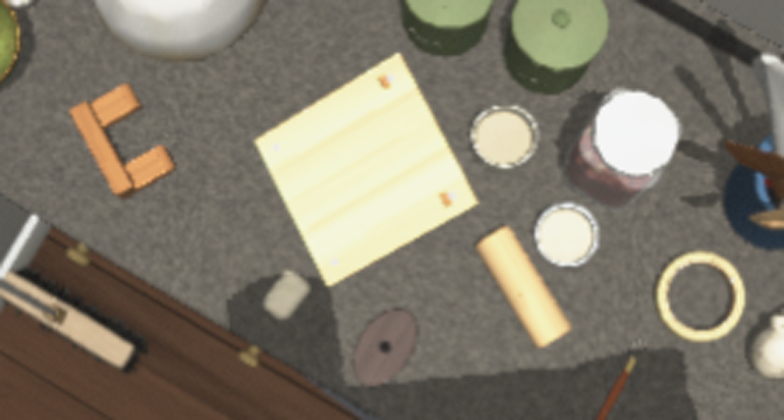

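View pics/sidez.png

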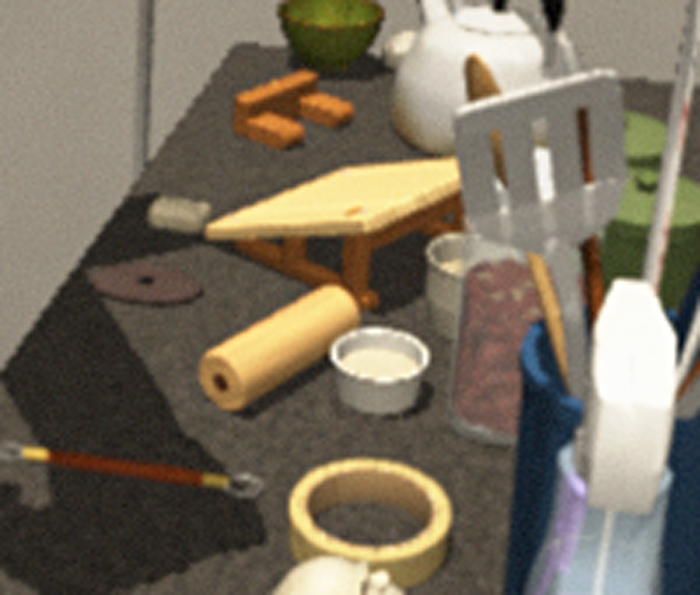

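The top view confirms the chock's prongs point right and up. The slip pot is about 37 mm from the roller's axis, on its uphill side near the rear end, so an open finger would hit it at mid-roller. I'll take wrist close-ups on the way to the chock.

```bash
cat >> h.py <<'E'
def tool(xdir,zdir):
    z=np.array(zdir,float);z/=np.linalg.norm(z);x=np.array(xdir,float);x-=z*(x@z);x/=np.linalg.norm(x)
    return R.from_matrix(np.column_stack([x,np.cross(z,x),z]))
def uh(a): return np.array([np.cos(a),np.sin(a),0.])
E
python3 - <<'E'
from cell import *
from h import *
ab=np.deg2rad(-63)
n=Rz(ab)@S22@[0,0,1.];u=Rz(ab)@S22@[1,0,0.]
for nm,p,x,z in [('chock',[.598,.088,.01],uh(np.deg2rad(-60)),[0,0,-1]),('chockhi',[.598,.088,.2],uh(np.deg2rad(-60)),[0,0,-1]),('board',np.array([.569,-.197,.052])-.06*u+.01*n,u,-n),('boardhi',np.array([.569,-.197,.052])-.06*u+.15*n,u,-n),('seat',np.array([.569,-.197,.052])+.02*u+.01*n,u,-n),('roller',[.449,-.369,.01],uh(np.deg2rad(-60)),[0,0,-1])]:
    for s in (1,-1):
        q=ik(p,tool(s*np.array(x),z).as_rotvec());print(nm,s,None if q is None else np.round(q,2))
E
```

```text
chock 1 [ 0.02  0.65 -0.3   0.63  0.    2.64]
chock -1 [ 0.02  0.65 -0.3   0.63  0.   -0.5 ]
chockhi 1 [ 0.02  0.45 -0.09  1.03  0.    2.64]
chockhi -1 [ 0.02  0.45 -0.09  1.03  0.   -0.5 ]
board 1 [-0.24  0.45 -0.68  0.18 -0.29  2.4 ]
board -1 [-0.24  0.45 -0.68  0.18 -0.29 -0.75]
boardhi 1 [-0.15  0.21 -0.6   0.53 -0.31  2.48]
boardhi -1 [-0.15  0.21 -0.6   0.53 -0.31 -0.66]
seat 1 [-0.34  0.46 -0.56  0.27 -0.26  2.29]
seat -1 [-0.34  0.46 -0.56  0.27 -0.26 -0.85]
roller 1 [-0.81  0.61 -0.36  0.59  0.    1.8 ]
roller -1 [-0.81  0.61 -0.36  0.59  0.   -1.34]
```

Run:
```python
from cell import *
from h import *
rot=tool(uh(np.deg2rad(-61)),[0,0,-1]);yt=rot.as_matrix()[:,1]
D={}
for nm,p,z in [('roller',[.449,-.369],.2),('board',[.569,-.197],.25),('chock',[.598,.088],.2)]:
    movep(np.array([*p,z])-.03*yt,rot.as_rotvec())
    s=get_state();f=grab_frame('wrist');D[nm]=(s,f,silhouettes('wrist',nm))
    if nm=='roller': D['slip_pot']=(s,f,silhouettes('wrist','slip_pot'))
    print(nm,s['clock'],s['position'],len(D[nm][2]))
    cv2.imwrite(f'pics/w_{nm}.png',f['img'][:,:,::-1])
pickle.dump(D,open('d1.pkl','wb'))
```

```text
roller 3.8417 [ 0.47461185 -0.35530142  0.2001313 ] 1
board 4.8583 [ 0.59457296 -0.18345658  0.24957454] 1
chock 6.075 [0.62467046 0.10114388 0.20027884] 1
```

Run:
```python
from h import *
D=pickle.load(open('d1.pkl','rb'));D0=pickle.load(open('d0.pkl','rb'))
P0={'board':(.569,-.197,-1.1),'chock':(.598,.088,-1.03),'roller':(.449,-.3685,2.11)}
for n,p0 in P0.items():
    s,f,m=D[n];M=T(f,s)
    for d in m[:2]: print(n,round(d['score'],2),np.round(d['centre']),d['mask'].sum())
    o=[(f,M,m[0]['mask'].astype(float))]
    o2=o+[(D0[c],T(D0[c]),D0[c,n][0]['mask'].astype(float)) for c in('top','side')]
    for oo in (o,o2):
        p,e=fit(n,oo,p0);print('  ',np.round(p[:2],4),np.rad2deg(p[2]).round(2),round(e,3))
    img=f['img'][:,:,::-1].copy()
    cs,_=cv2.findContours(m[0]['mask'].astype(np.uint8),0,2);cv2.drawContours(img,cs,-1,(255,0,0),1)
    p,e=fit(n,o,p0)
    for P in parts(n,p):
        h=cv2.convexHull(proj(f,M,P).astype(np.float32)).astype(np.int32);cv2.polylines(img,[h],True,(0,0,255),1)
    cv2.imwrite(f'pics/fit_{n}.png',img)
s,f,m=D['slip_pot'];M=T(f,s)
mm=m[0]['mask'];print(m[0]['score'],m[0]['centre'],ray(f,M,m[0]['centre'],.025))
```

```text
board 0.82 [268. 181.] 20065
   [ 0.5692 -0.1973] -62.94 0.02
   [ 0.569 -0.197] -63.56 0.076
chock 0.7 [271. 188.] 3978
   [0.5968 0.0862] -59.89 0.054
   [0.5978 0.0869] -60.08 0.14
roller 0.81 [259. 192.] 4167
   [ 0.448  -0.3701] 121.28 0.027
   [ 0.4495 -0.3692] 121.27 0.082
0.87 [319.2, 173.4] [ 0.50305447 -0.41647398  0.025     ]
```

Run:
```python
import cv2,numpy as np
a=[cv2.imread(f'pics/fit_{n}.png')[:300] for n in('roller','board','chock')]
v=np.hstack([cv2.resize(a[0][60:300,130:410],(390,334)),cv2.resize(a[2][60:300,130:410],(390,334))])
cv2.imwrite('pics/fits.png',v);cv2.imwrite('pics/fitb.png',a[1])
```

```text
(no output)
```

View pics/fits.png

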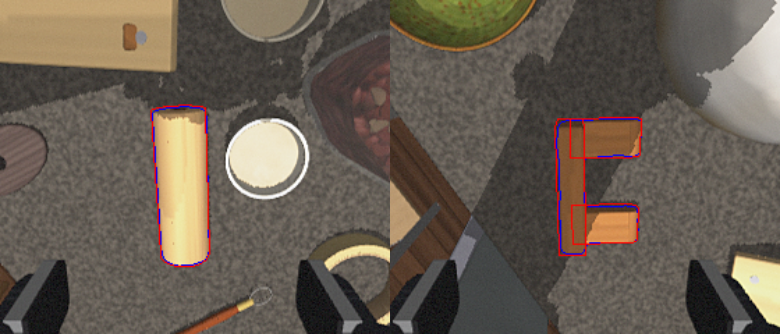

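View pics/fitb.png

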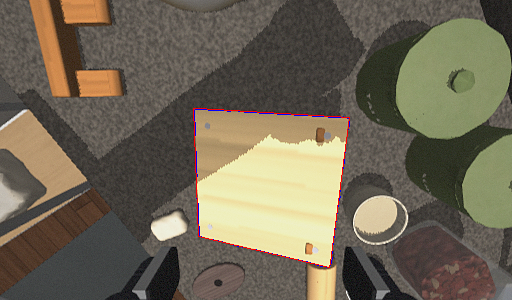

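The fits line up with the pictures: chock at (0.597, 0.086) yaw −60°, board at (0.569, −0.197) yaw −63°, roller at (0.449, −0.370) with its axis at 31°. Next, grasp the chock.

Run:
```python
from cell import *
from h import *
rot=tool(uh(np.deg2rad(-60)),[0,0,-1]).as_rotvec()
c=np.array([.597,.0864,0])
movep(c+[0,0,.10],rot)
r=move_l(c+[0,0,.010],.12,until_force=8);s=get_state();print(r,s['clock'],s['position'])
grab(40);s=get_state();print(s['clock'],s['finger_gap'],s['position'],s['contact_force'])
move_l(c+[0,0,.12],.2)
s=get_state();f=grab_frame('wrist');m=silhouettes('wrist','chock')
pickle.dump((s,f,m),open('d2.pkl','wb'));cv2.imwrite('pics/held.png',f['img'][:,:,::-1])
print(s['clock'],s['finger_gap'],s['contact_force'],s['wrist_torque'])
```

```text
False 7.575 [0.59795802 0.08649225 0.01090923]
8.175 0.2489638430543369 [0.59726785 0.08647973 0.01035318] [-0.60109488 -0.09039413  2.90537358]
8.875 0.25043389208308847 [ 1.0127657   0.33766295 -1.78014521] [ 0.01355705  0.03741795 -0.03988402]
```

View pics/held.png

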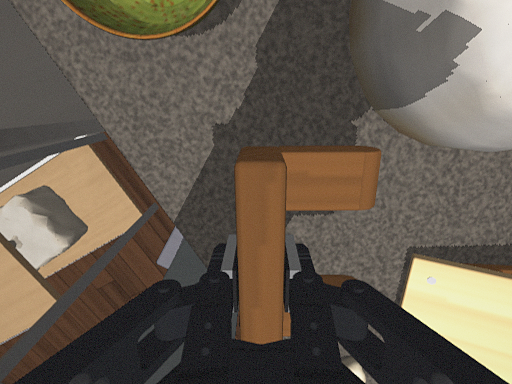

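The chock is gripped mid-bar. I'll check its offset in the hand by overlaying the model.

Run:
```python
from h import *
s,f,m=pickle.load(open('d2.pkl','rb'))
M=np.array(f['T_tool_cam'])
print([(d['score'],d['mask'].sum()) for d in m])
mask=m[0]['mask'].astype(float)
vis=np.zeros((384,512));vis[100:225]=1
from scipy.optimize import minimize
def pts(p):
    out=[]
    for P in parts('chock',(0,0,0)):
        Q=P@Rz(p[2]).T*[1,-1,-1]+[p[0],-p[1],.0104+p[3]]
        out.append(Q)
    return out
def c(p): return (np.abs(render(f,M,pts(p))-mask)*vis).sum()
o=minimize(c,[0,0,0,0],method='Nelder-Mead',options=dict(initial_simplex=np.array([[0,0,0,0],[.004,0,0,0],[0,.004,0,0],[0,0,.05,0],[0,0,0,.004]]),xatol=1e-5,fatol=.1))
print('free',o.x,o.fun,'ref',c([0,0,0,0]),mask[100:225].sum())
o=minimize(lambda q:c([q[0],q[1],q[2],0]),[0,0,0],method='Nelder-Mead',options=dict(initial_simplex=np.array([[0,0,0],[.004,0,0],[0,.004,0],[0,0,.05]]),xatol=1e-5,fatol=.1));print(o.x,o.fun)
img=f['img'][:,:,::-1].copy()
for P in pts([*o.x,0]):
    h=cv2.convexHull(proj(f,M,P).astype(np.float32)).astype(np.int32);cv2.polylines(img,[h],True,(0,0,255),1)
cv2.imwrite('pics/held2.png',img[90:384,150:450])
```

```text
[]Traceback (most recent call last):
  File "<stdin>", line 5, in <module>
IndexError: list index out of range
```

Run:
```python
from h import *
s,f,m=pickle.load(open('d2.pkl','rb'))
M=np.array(f['T_tool_cam'])
hsv=cv2.cvtColor(f['img'],cv2.COLOR_RGB2HSV)
mask=((hsv[...,1]>110)&(hsv[...,2]>50)).astype(np.uint8)
mask=cv2.morphologyEx(mask,cv2.MORPH_OPEN,np.ones((3,3)))
vis=np.zeros((384,512));vis[130:225,225:400]=1
mask=mask*vis
from scipy.optimize import minimize
def pts(p):
    return [P@Rz(p[2]).T*[1,-1,-1]+[p[0],-p[1],.0104+p[3]] for P in parts('chock',(0,0,0))]
def c(p): return (np.abs(render(f,M,pts(p))-mask)*vis).sum()
print(mask.sum(),'ref',c([0,0,0,0]))
o=minimize(lambda q:c([q[0],q[1],q[2],0]),[0,0,0],method='Nelder-Mead',options=dict(initial_simplex=np.array([[0,0,0],[.004,0,0],[0,.004,0],[0,0,.05]]),xatol=1e-5,fatol=.1));print(o.x,o.fun)
img=f['img'][:,:,::-1].copy()
for P in pts([*o.x,0]):
    h=cv2.convexHull(proj(f,M,P).astype(np.float32)).astype(np.int32);cv2.polylines(img,[h],True,(0,0,255),1)
cv2.imwrite('pics/held2.png',cv2.resize(np.hstack([img[90:384,150:450],cv2.merge([mask*255]*3).astype(np.uint8)[90:384,150:450]]),None,fx=1.3,fy=1.3))
```

```text
9801.0 ref 406.6392156862745
[ 0.00103039 -0.00023712  0.00983752] 270.0549019607843
```

View pics/held2.png

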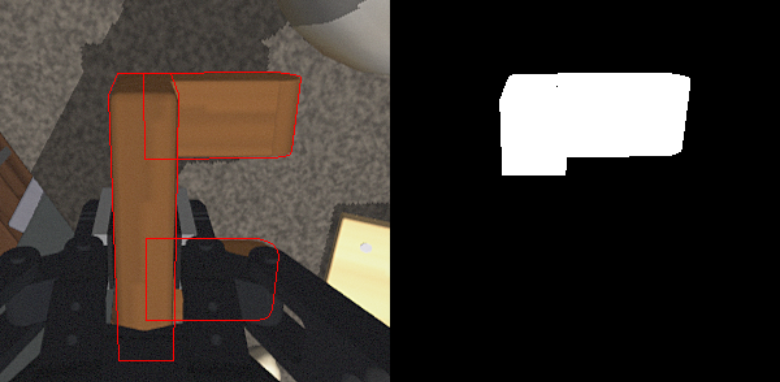

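The chock sits in the hand within 1 mm and 0.6°. Now place it at board x = −58 mm.

```bash
cat >> h.py <<'E'
AB=np.deg2rad(-63.0);OB=np.array([.569,-.1972,.052]);RB=Rz(AB)@S22;U,V,N=RB.T
def B(x,y,z): return OB+RB@np.array([x,y,z])
TB=tool(U,-N).as_rotvec()
XC=-.058
E
python3 - <<'E'
from cell import *
from h import *
s=get_state();print(s['clock'])
movep(B(XC,0,.085),TB)
move_l(B(XC,0,.022),.12)
f0=get_state()['contact_force']
r=move_l(B(XC,0,.004),.03,until_force=5)
s=get_state();print(r,s['clock'],(s['position']-OB)@RB,s['contact_force']-f0,s['wrist_torque'])
sleep(.2)
s=get_state();print((s['position']-OB)@RB,s['contact_force']-f0,R.from_rotvec(s['eef_rot']).as_matrix().T@U)
f=grab_frame('wrist');cv2.imwrite('pics/place1.png',f['img'][:,:,::-1])
f=grab_frame('side');cv2.imwrite('pics/place1s.png',cv2.resize(f['img'][130:290,170:370,::-1],None,fx=3.5,fy=3.5,interpolation=cv2.INTER_CUBIC))
E
```

```text
8.975
True 10.975 [-0.05771265  0.00039472  0.00968152] [-1.12448789  1.24324198  7.29326942] [0.30207735 0.16147738 0.07436072]
[-0.05775188  0.00039331  0.00966454] [-0.27726509  0.9597939   7.71100916] [9.99999657e-01 3.96369173e-04 7.26964772e-04]
```

View pics/place1.png

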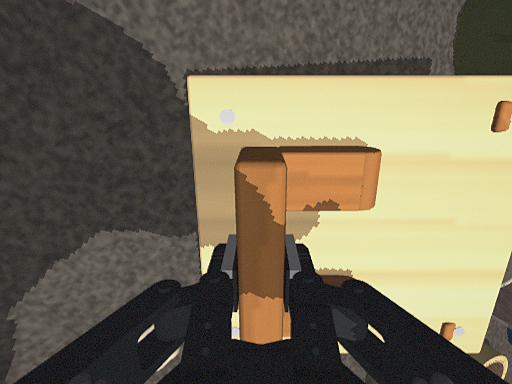

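View pics/place1s.png

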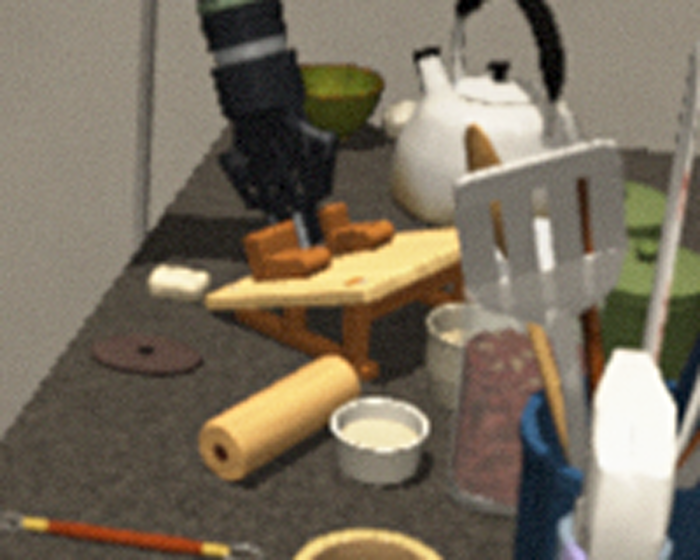

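The chock met the board at the expected height. I'll press it gently, release, back off and check.

```bash
python3 - <<'E'
from cell import *
from h import *
r=move_l(B(XC,0,.0075),.02,until_force=9)
s=get_state();print(r,(s['position']-OB)@RB,s['contact_force'],s['wrist_torque'])
sleep(.4);let_go();s=get_state();print(s['clock'],s['contact_force'],s['finger_gap'])
move_l(B(XC,0,.06),.12)
movep(B(XC+.03,.03,.16),TB)
s=get_state();f=grab_frame('wrist');m=silhouettes('wrist','chock');mb=silhouettes('wrist','board')
t=grab_frame('top');mt=silhouettes('top','chock')
pickle.dump((s,f,m,mb,t,mt),open('d3.pkl','wb'));cv2.imwrite('pics/place2.png',f['img'][:,:,::-1])
print(s['clock'],len(m),len(mb),len(mt))
E
python3 - <<'E'
from h import *
s,f,m,mb,t,mt=pickle.load(open('d3.pkl','rb'))
import h
def parts2(name,p):
    return [P@RB.T+OB for P in h0('chock',p)]
h0=h.parts;h.parts=parts2
o=[(f,T(f,s),m[0]['mask'].astype(float))];o2=[(t,T(t),mt[0]['mask'].astype(float))]
for oo in(o,o2):
    p,e=fit('x',oo,(XC,0,0));print(np.round(p[:2],4),np.rad2deg(p[2]),e)
p,e=fit('x',o,(XC,0,0))
img=f['img'][:,:,::-1].copy();M=T(f,s)
for P in parts2('x',p)+h0('board',(OB[0],OB[1],AB)):
    hh=cv2.convexHull(proj(f,M,P).astype(np.float32)).astype(np.int32);cv2.polylines(img,[hh],True,(0,0,255),1)
cv2.imwrite('pics/place3.png',img)
E
```

```text
False [-0.05770969  0.00038827  0.00960575] [-9.68689058 10.92562759 27.14191601] [ 0.47971324  1.1758119  -0.40071541]
12.5667 [-0.28887362 -0.14064977  0.71955472] 1.0048450682388073
13.6583 1 1 1
[-0.0571  0.0007] -1.0808834689016058 0.07351923468349278
[-0.0574 -0.0014] 0.30544398751346535 0.09635190918472653
```

View pics/place3.png

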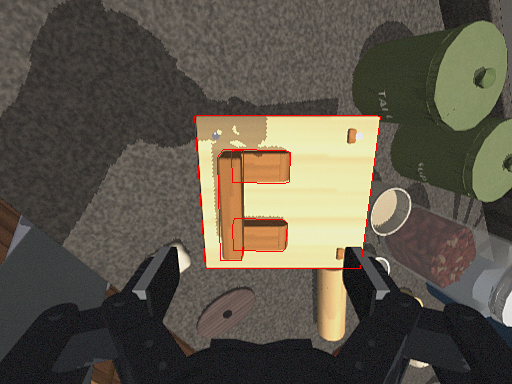

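The chock is on the board at x = −57 mm, y ≈ 0, within about 1° of straight uphill. The pot leaves only about 13 mm beside the roller. I'll grip the roller at its free end first, shift it clear of the pot, then re-grip it in the middle.

Run:
```python
from h import *
from cell import ik
D=pickle.load(open('d0.pkl','rb'));f=D['top'];M=T(f)
rc=np.array([.4485,-.3698]);a=-np.array([-np.sin(np.deg2rad(121.28)),np.cos(np.deg2rad(121.28))]);p=np.array([a[1],-a[0]])
print(a,p)
for n,uv,z in [('rib',(259,234.5),.005),('pot',(322,194.5),.025),('water',(299,160),.05),('loop',(337,258),.005),('loopend',(346,239),.005)]:
    w=ray(f,M,uv,z)[:2];print(n,w.round(3),'along',((w-rc)@a).round(3),'perp',((w-rc)@p).round(3))
for w in box(-.095,.095,-.09,.09,-.012,0): 
    q=OB+RB@w;print(np.round(q,3),'along',((q[:2]-rc)@a).round(3),'perp',((q[:2]-rc)@p).round(3))
```

```text
[0.85464012 0.51922082] [ 0.51922082 -0.85464012]
rib [ 0.383 -0.226] along 0.018 perp -0.157
pot [ 0.502 -0.416] along 0.022 perp 0.067
water [ 0.602 -0.345] along 0.144 perp 0.059
loop [ 0.311 -0.462] along -0.165 perp 0.007
loopend [ 0.368 -0.49 ] along -0.131 perp 0.061
[ 0.451 -0.164  0.005] along 0.109 perp -0.175
[ 0.449 -0.16   0.016] along 0.109 perp -0.179
[ 0.611 -0.082  0.005] along 0.289 perp -0.162
[ 0.609 -0.078  0.016] along 0.289 perp -0.166
[ 0.531 -0.321  0.076] along 0.096 perp 0.001
[ 0.529 -0.317  0.088] along 0.096 perp -0.004
[ 0.691 -0.239  0.076] along 0.275 perp 0.014
[ 0.689 -0.235  0.088] along 0.276 perp 0.01
```

```bash
cat >> h.py <<'E'
RC=np.array([.4485,-.3698,0]);A=np.array([.85464,.51922,0]);PP=np.array([.51922,-.85464,0])
TR=tool(PP,[0,0,-1]).as_rotvec()
E
python3 - <<'E'
from cell import *
from h import *
g=RC-.024*A-.005*PP
movep(g+[0,0,.13],TR)
r=move_l(g+[0,0,.002],.13,until_force=6);s=get_state();print(r,s['clock'],s['position'])
if not r:
    grab(30);s=get_state();print(s['clock'],s['finger_gap'],s['contact_force'])
    move_l(g+[0,0,.008],.1)
    t=g-.035*PP
    move_l(t+[0,0,.008],.12)
    f0=get_state()['contact_force']
    r=move_l(t+[0,0,-.001],.03,until_force=3);s=get_state();print(r,s['clock'],s['position'],s['contact_force']-f0)
f=grab_frame('side');cv2.imwrite('pics/reg.png',cv2.resize(f['img'][130:290,170:370,::-1],None,fx=3.5,fy=3.5,interpolation=cv2.INTER_CUBIC))
E
```

```text
False 16.225 [ 0.42597946 -0.37839503  0.00275734]
16.6917 0.504429055551949 [-0.7887861  -0.23752154  5.17922568]
True 17.6583 [ 0.40839574 -0.34962133  0.00246029] [-0.35883315  0.08296792  4.05108103]
```

View pics/reg.png

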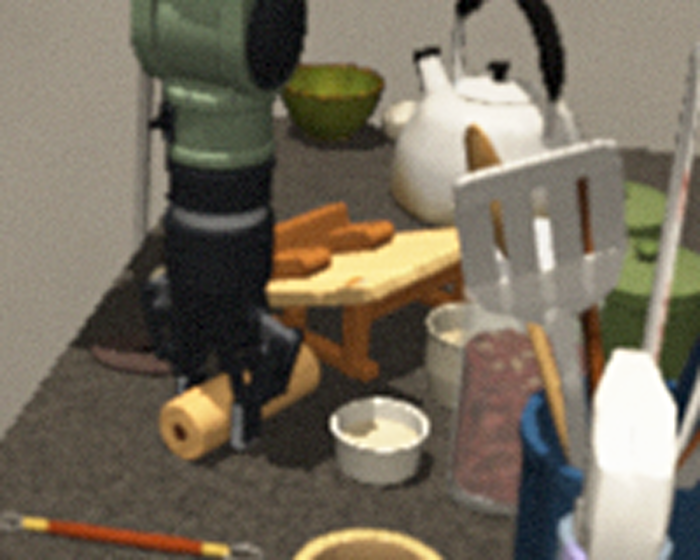

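The roller is held and clear of the pot. Release, look, then re-grip at the middle.

Run:
```python
from cell import *
from h import *
t=RC-.024*A-.04*PP
let_go();sleep(.2)
move_l(t+[0,0,.10],.2)
yt=R.from_rotvec(TR).as_matrix()[:,1]
movep(RC-.04*PP-.03*yt+[0,0,.15],TR)
D=[]
for k in range(2):
    s=get_state();f=grab_frame('wrist');m=silhouettes('wrist','roller')
    D.append((s,f,m))
    if m:
        p,e=fit('roller',[(f,T(f,s),m[0]['mask'].astype(float))],(*(RC-.04*PP)[:2],np.deg2rad(121.3)));print(s['clock'],m[0]['score'],p[:2],np.rad2deg(p[2]),e, (p[:2]-RC[:2])@A[:2],(p[:2]-RC[:2])@PP[:2])
    sleep(.2)
pickle.dump(D,open('d4.pkl','wb'));cv2.imwrite('pics/reg2.png',f['img'][:,:,::-1])
```

```text
19.4333 0.55 [ 0.42874376 -0.3372708 ] 121.21179346417743 0.0260155852780343 5.344318326708149e-06 -0.03805859170140611
19.7333 0.91 [ 0.42852821 -0.33748307] 121.02453763796709 0.029412807861218613 -0.0002890920974607552 -0.0379890930032791
```

View pics/reg2.png

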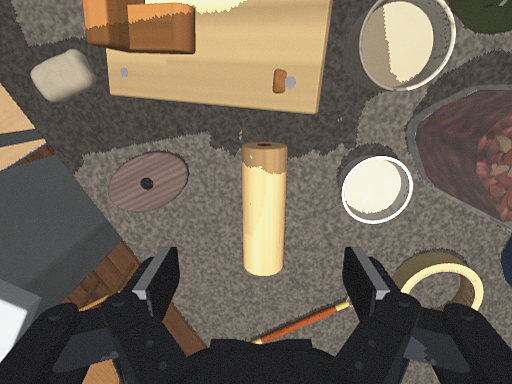

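The roller is stable at (0.4286, −0.3374). Grip it in the middle, lift, and check the offset in the hand.

Run:
```python
from cell import *
from h import *
g=np.array([.4286,-.3374,0]);a=np.deg2rad(121.1-180);rot=tool(uh(a),[0,0,-1]).as_rotvec()
movep(g+[0,0,.10],rot)
r=move_l(g+[0,0,.001],.13,until_force=6);s=get_state();print(r,s['clock'],s['position'])
grab(35);s=get_state();print(s['clock'],s['finger_gap'],s['position'],s['contact_force'])
move_l(g+[0,0,.16],.2)
s=get_state();print(s['clock'],s['contact_force'],s['wrist_torque'],s['finger_gap'])
movep(B(.030,0,.10),TB)
s=get_state();f=grab_frame('wrist');m=silhouettes('wrist','roller')
pickle.dump((s,f,m),open('d5.pkl','wb'));cv2.imwrite('pics/held_r.png',f['img'][:,:,::-1]);print(s['clock'],len(m))
```

```text
False 21.2833 [ 0.42942974 -0.33797252  0.00192058]
21.75 0.5064399125408826 [ 0.42896695 -0.33776611  0.00174692] [-0.382564    0.18200799  6.41844589]
22.6917 [-0.05687343  0.4943004  -2.20897354] [-0.01381752  0.02755069 -0.05039654] 0.505424440189997
23.525 1
```

View pics/held_r.png

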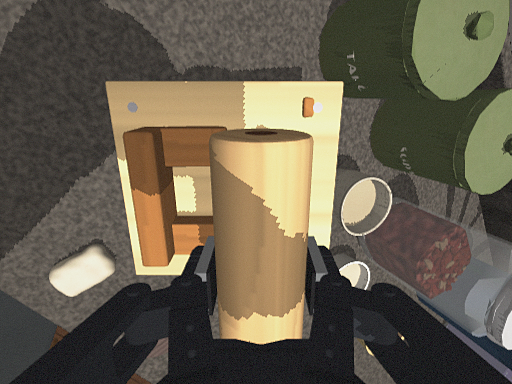

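Run:
```python
from h import *
s,f,m=pickle.load(open('d5.pkl','rb'));M=np.array(f['T_tool_cam']);mask=m[0]['mask'].astype(float)
vis=np.zeros((384,512));vis[90:235]=1
def pts(q):
    P=parts('roller',(0,0,0))[0]-[0,0,.022]
    return [P@Rz(q[2]).T+[q[0],q[1],q[3] if len(q)>3 else -.0203]]
c=lambda q:(np.abs(render(f,M,pts(q))-mask)*vis).sum()
for n in(3,4):
    x0=np.array([0,0,0,-.0203])[:n];sim=np.vstack([x0]+[x0+d for d in np.diag([.004,.004,.04,.004][:n])])
    o=minimize(c,x0,method='Nelder-Mead',options=dict(initial_simplex=sim,xatol=1e-5,fatol=.1));print(o.x,o.fun,c(x0))
img=f['img'][:,:,::-1].copy()
hh=cv2.convexHull(proj(f,M,pts(o.x[:])[0]).astype(np.float32)).astype(np.int32);cv2.polylines(img,[hh],True,(0,0,255),1)
# chock check
import h
p0=h.parts
cs,_=cv2.findContours(mask.astype(np.uint8),0,2);cv2.drawContours(img,cs,-1,(255,0,0),1)
MW=T(f,s)
for P in p0('chock',(-.0572,0,0)):
    hh=cv2.convexHull(proj(f,MW,P@RB.T+OB).astype(np.float32)).astype(np.int32);cv2.polylines(img,[hh],True,(0,255,0),1)
hh=cv2.convexHull(proj(f,MW,p0('board',(OB[0],OB[1],AB))[0]).astype(np.float32)).astype(np.int32);cv2.polylines(img,[hh],True,(0,255,255),1)
cv2.imwrite('pics/held_r2.png',img)
```

```text
[ 9.99906478e-04  3.77948715e-05 -1.21537254e-03] 145.35294117647058 485.6392156862745
[ 0.00061905  0.00020461  0.00715736 -0.01914596] 135.56470588235294 485.6392156862745
```

View pics/held_r2.png

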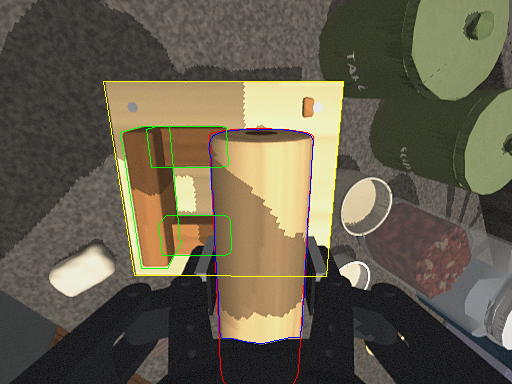

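The roller is held centred (0.2 mm offset, 0.4° yaw). Lower it just uphill of the noses, then slide down to contact.

Run:
```python
from cell import *
from h import *
def st(l):
    s=get_state();print(l,round(s['clock'],2),((s['position']-OB)@RB).round(4),'F',((s['contact_force'])@RB).round(2),'M',(s['wrist_torque']@RB).round(2));return s
x=.030
move_l(B(x,0,.022),.12);st('hover')
r=move_l(B(x,0,-.003),.025,until_force=3.5);s=st('down %s'%r)
z=((s['position']-OB)@RB)[2]
r2=move_l(B(x-.018,0,z),.02,until_force=5);s=st('slide %s'%r2)
sleep(.2);st('rest')
f=grab_frame('wrist');cv2.imwrite('pics/seat.png',f['img'][:,:,::-1])
f=grab_frame('side');cv2.imwrite('pics/seats.png',cv2.resize(f['img'][150:270,190:340,::-1],None,fx=4.5,fy=4.5,interpolation=cv2.INTER_CUBIC))
```

```text
hover 24.43 [ 0.0306 -0.      0.0222] F [-0.38 -0.29 -1.38] M [0.02 0.5  0.02]
down True 25.2 [ 0.0298 -0.0001  0.0014] F [ 0.84 -1.16  4.57] M [-0.01  0.26 -0.06]
slide False 26.17 [0.0117 0.     0.0014] F [2.13 0.87 4.2 ] M [ 0.04 -0.16  0.06]
rest 26.37 [ 0.0117 -0.      0.0014] F [ 2.77 -0.62  5.62] M [ 0.09 -0.17  0.  ]
```

View pics/seat.png

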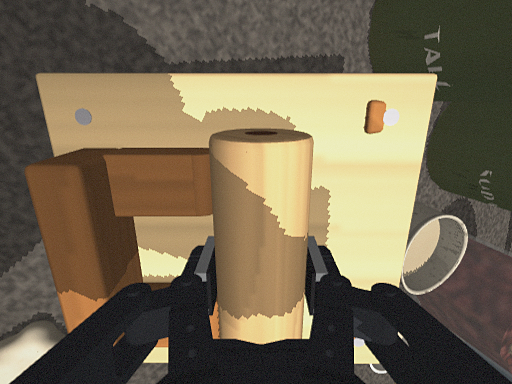

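View pics/seats.png

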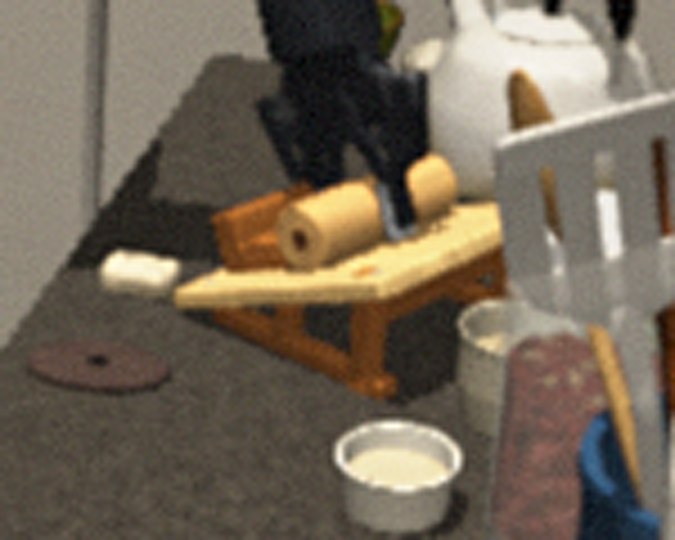

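The slide never reached the 5 N stop, so it pushed the chock about 10 mm downhill, still on the board. The roller is on the board and pressed against the noses with about 3 N. I'll check the chock's position before letting go.

Run:
```python
from cell import *
from h import *
t=grab_frame('top');D={'t':t,'tc':silhouettes('top','chock'),'tr':silhouettes('top','roller')}
s=get_state();f=grab_frame('wrist');D.update(s=s,f=f,wc=silhouettes('wrist','chock'))
pickle.dump(D,open('d6.pkl','wb'))
img=f['img'][:,:,::-1].copy();M=T(f,s)
for xc in (-.068,):
  for P in parts('chock',(xc,0,0)):
    hh=cv2.convexHull(proj(f,M,P@RB.T+OB).astype(np.float32)).astype(np.int32);cv2.polylines(img,[hh],True,(0,0,255),1)
hh=cv2.convexHull(proj(f,M,parts('board',(OB[0],OB[1],AB))[0]).astype(np.float32)).astype(np.int32);cv2.polylines(img,[hh],True,(0,255,255),1)
cv2.imwrite('pics/seat2.png',img)
a=t['img'][110:230,190:310,::-1];cv2.imwrite('pics/seat2t.png',cv2.resize(a,None,fx=4.5,fy=4.5,interpolation=cv2.INTER_CUBIC))
```

```text
(no output)
```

View pics/seat2.png

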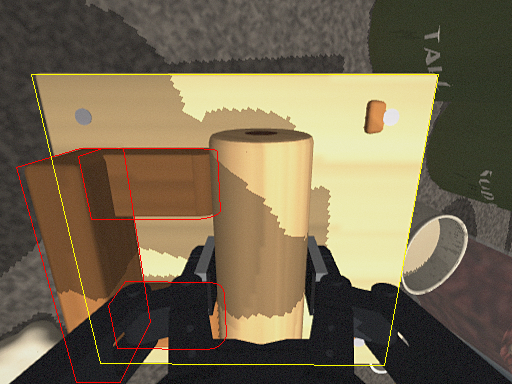

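View pics/seat2t.png

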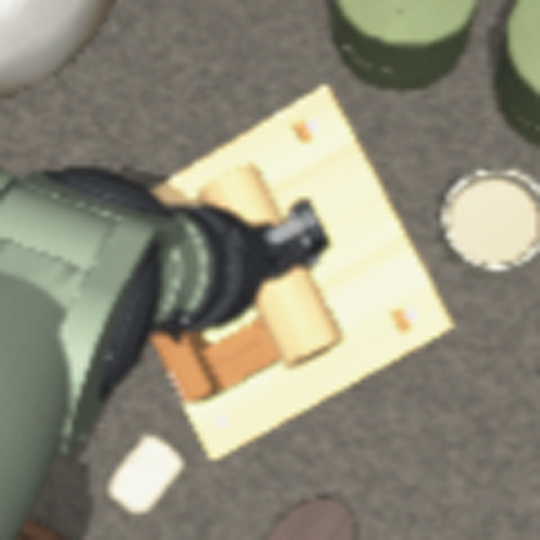

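The chock is straight and on the board, with its bar about 15 mm inside the low edge. The force shows the roller on the noses. Release.

```bash
python3 - <<'E'
from cell import *
from h import *
let_go();s=get_state();print(s['clock'],((s['position']-OB)@RB).round(4),s['contact_force']@RB,s['finger_gap'])
sleep(.2)
f=grab_frame('side');cv2.imwrite('pics/rel.png',cv2.resize(f['img'][150:270,190:340,::-1],None,fx=4.5,fy=4.5,interpolation=cv2.INTER_CUBIC))
p=(s['position']-OB)@RB
move_l(B(p[0],p[1],.09),.1)
move_l(B(p[0]-.02,.03,.18),.2)
D={}
s=get_state();f=grab_frame('wrist');D.update(s=s,f=f,wc=silhouettes('wrist','chock'),wr=silhouettes('wrist','roller'))
t=grab_frame('top');D.update(t=t,tc=silhouettes('top','chock'),tr=silhouettes('top','roller'))
cv2.imwrite('pics/fin.png',f['img'][:,:,::-1]);pickle.dump(D,open('d7.pkl','wb'));print(s['clock'],[len(D[k]) for k in('wc','wr','tc','tr')])
E
python3 - <<'E'
import h
from h import *
D=pickle.load(open('d7.pkl','rb'));h0=h.parts
h.parts=lambda n,p:[P@RB.T+OB for P in h0(n,p)] if n!='board' else h0(n,p)
for n,k in(('chock','c'),('roller','r')):
    for F,M,c in((D['f'],T(D['f'],D['s']),'w'),(D['t'],T(D['t']),'t')):
        if D[c+k]:
            p,e=fit(n,[(F,M,D[c+k][0]['mask'].astype(float))],((-.066 if k=='c' else .013),0,0));print(n,c,D[c+k][0]['score'],p[:2].round(4),np.rad2deg(p[2]).round(2),round(e,3))
E
```

```text
27.2083 [ 0.0116 -0.0002  0.0012] [ 0.00739677 -0.47053007  0.31464187] 0.9959047124716155
29.125 [0, 1, 2, 1]
chock t 0.63 [-0.0689 -0.0005] 0.38 0.124
roller w 0.65 [ 0.012  -0.0005] -0.25 0.047
roller t 0.94 [ 0.0117 -0.0007] -0.28 0.071
```

View pics/fin.png

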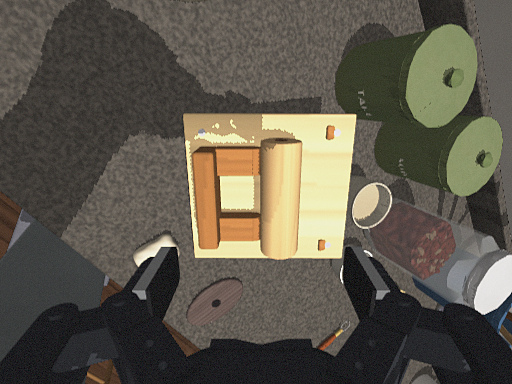

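View pics/rel.png

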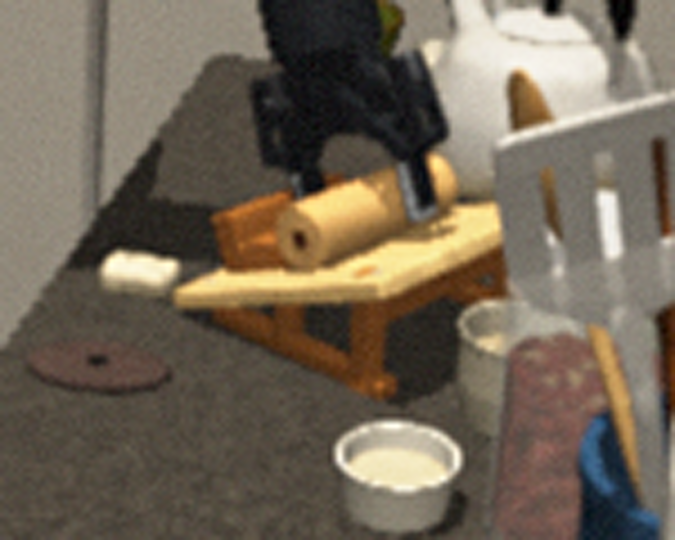

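The roller fit (x = 12 mm) matches the chock's seat (−68 + 80 = 12 mm), both centred. One last check of the bystanders and for drift.

Run:
```python
from cell import *
from h import *
sleep(.5)
t=grab_frame('top')
D=pickle.load(open('d7.pkl','rb'));D0=pickle.load(open('d0.pkl','rb'))
d=np.abs(t['img'].astype(int)-D['t']['img']).max(2)[110:240,190:320];print('drift px>40:',(d>40).sum())
cv2.imwrite('pics/cmp.png',cv2.resize(np.hstack([D0['top']['img'][110:290,180:400,::-1],t['img'][110:290,180:400,::-1]]),None,fx=1.8,fy=1.8))
for n in ['slip_pot','water_pot','clay_lump','slate_rib','masking_tape']: print(n,[(np.round(x['centre'],1).tolist(),round(x['score'],2)) for x in spot_in('top',n)][:1])
print(get_state()['clock'])
```

```text
drift px>40: 36
slip_pot [([323.5, 191.5], 0.92)]
water_pot [([299.2, 159.1], 0.63)]
clay_lump [([221.1, 217.7], 0.58)]
slate_rib [([260.1, 235.1], 0.71)]
masking_tape [([380.0, 212.0], 0.94)]
30.225
```

View pics/cmp.png

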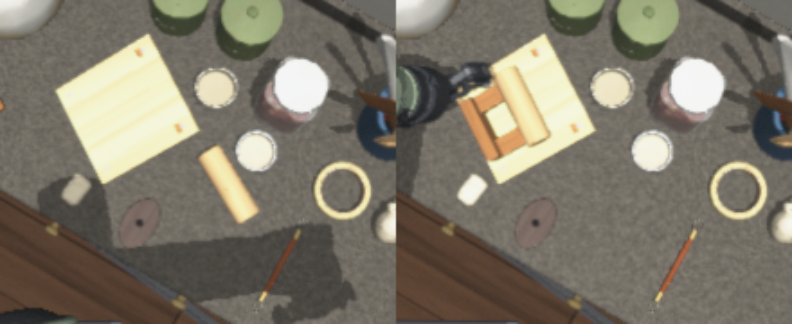

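The side-by-side shows every bystander where it started: the slip pot is at (256,150) in both halves. The roller lies against both prongs. Hand in.

Run:
```python
from cell import *
print(sign_off(), get_state()['clock'])
```

```text
the job is handed in; nothing more can be done
the job is handed in; nothing more can be done
```

The roller is parked on the drying board against both prongs of the chock, and I handed the job in at about 30 s.

**What I did:**
- I set the chock mid-board with its prongs uphill, pressed it flat and let go.
- The slip pot was too close to the roller for a mid-roller grip. I gripped the roller near its free end, set it down about 38 mm away from the pot, then gripped it again in the middle.
- I lowered the roller to the board above the noses, slid it down against the prongs, and let go with about 3 N of contact force still showing.

**Last checks:**
- **Fit:** the top view puts the chock at x = −69 mm, so its seat is at about 11 mm. Both views put the roller at x = 12 mm. Both pieces are within 1 mm of the centreline and 0.4° of square.
- **Bystanders:** they look unmoved in the top view.
- **Touching:** the gripper was well clear of everything at the end.

**What did not go cleanly:**
- The slide never reached its 5 N stop, so it pushed the chock about 10 mm farther down the board. It stayed straight, with its back about 15 mm inside the low edge.
- The wrist network did not find the chock in the last view, so its final position comes from the top camera only.
- The drift check showed 36 changed pixels in the board area; I took these for noise or the arm settling and did not trace them.

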